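# Fit the drive cog to the etching press

## Task

Fit the brass drive cog to the splined hub of the small green etching press that lies on its side on the sloping drawing board: hexagon outward, turn it until its wide groove finds the wide master spline, and slide it gently, without forcing, fully home against the shoulder. Let go of it there, and leave the other things on the table where they are.

Things in the scene. Friction and masses are not known exactly. Their poses are not given: they have to be found in the camera images.
- cog: Loose brass drive cog lying flat, hexagon boss up, 0.4 kg. Toothed disc 85 mm across, 10 mm thick; on it a hexagon boss 46 mm across flats (53 mm over corners), 24 mm tall: 34 mm in all. Origin: centre of the disc's underside; z along the bore, out of the boss; x at the middle of the wide master groove, which is also the normal of one flat. Red dot on that side of the boss end.
- hub_seat (a point): Splined steel hub on the end of the press's upper roller, 30 degrees from vertical, leaning towards the robot's side. This point: on the hub's axis, in the plane of its 44 mm shoulder, which the cog's underside must meet; 0.21 m above the table. z points outward along the axis, x at the middle of the red master spline. The roller is nipped in the press: over 1 N m is needed to turn the hub.
- cog_master (a point): Point on the cog: in its underside plane, 16.5 mm from its axis, in the middle of the wide master groove. The bore runs right through the cog: 26 mm between lands, six straight grooves every 60 degrees, 35.4 mm across their bottoms; five are 6 mm wide, the master 13 mm. Axes as the cog's.
- hub_master (a point): Point in the shoulder plane, 16.5 mm from the hub's axis, in the middle of the red master spline. Six splines every 60 degrees, 33 mm across tips, on a 24 mm core: full width to 21.5 mm from the shoulder, bevelled 1 mm to their ends at 24 mm; five are 4 mm wide, the master 11 mm. Clearance in the cog about 1 mm a side. Axes as hub_seat.
- press: Green press lying on its side on a fixed wooden drawing board sloping 30 degrees, 260 mm up the slope, 300 mm wide. Origin: on the table under the board; z up; x level, up the slope. The hub stands square to the board and leans to -x; its shoulder is 20 mm out from the upper side plate. A pinion on a bracket stands clear of the cog, no taller than its disc; T-bar screws up the slope are lower.
- old_cog: Bystander: loose dark steel cog, 60 mm across, round boss 30 mm across, 22 mm tall in all, plain bore. Origin: centre of its underside. It does not fit the hub.
- ink_jar: Bystander: amber jar with a black lid, 60 mm across, 55 mm tall. Origin: centre of its underside.
- oil_bottle: Bystander: white bottle with a red cap, 48 mm across, 120 mm tall. Origin: centre of its underside.
- tape_roll: Bystander: roll of paper tape lying flat, 90 mm across, 25 mm tall. Origin: centre of its underside.
- spanner: Bystander: steel spanner, 160 mm long, lying along its x axis. Origin: its middle, underside.
- ink_roller: Bystander: hand ink roller lying on the table, black roller 90 mm wide, wooden handle to its -x; about 190 mm long. Origin: under the middle of the roller.
- copper_plate: Bystander: bare copper etching plate, 90 x 120 x 4 mm, lying flat. Origin: centre of its underside.
- hub_nose (a point): Tip of the hub, on its axis, 38 mm out from the shoulder; a red dot beside it lies towards the master spline. Beyond the splines the hub is a plain round nose 23 mm across, up to 32 mm from the shoulder, then tapering to 16 mm at the tip. Axes as hub_seat.

How it is judged:
By the outcome, as a careful person would: the job done as asked, in the order asked, and still so for the second after the job is handed in, with the robot touching nothing.
It also fails if it takes over 38 s, if anything falls off the work surface, if the arm or the gripper's body presses on something with over 40 N, if the wrist force passes 120 N, or if a joint passes its speed limit or range.

## Robot

A 6-joint arm with a two-finger parallel gripper is mounted at the origin on the work surface. World frame = base frame: x ahead of the robot, y to its left, z up, the work surface at z = 0. Lengths are in m, angles in rad, forces in N, time in s.
With the tool pointing down it reaches from about 0.35 to 0.975 m from the base axis. Payload 4.9 kg.
Tool frame: the origin (TCP) lies at the very end of the fingers, on their centre line; the grasp point (between the pads) lies 19 mm behind it; z points along the fingers, x is the direction in which the jaws open and shut, and the axes are right-handed (so a half turn about z gives the same grasp; the last joint's range is limited). The gripper opens to 85 mm and grips with 20 to 120 N. Pads are 22 mm wide; open, the fingers measure 114 mm over their backs; the gripper's body (76 mm by 85 mm) begins 54 mm behind the grasp point. The pads swing forward as they close: fully open they stand 13 mm farther back than shut.
Start: joints at [-1.229, 0.053, 1.613, -0, 1.476, -0.119], TCP at [0.278, -0.56, 0.231] pointing down, gripper open.
Joint ranges: [-3.01, 3.01], [-1.01, 2.22], [0.06, 2.58], [-1.02, 4.17], [0.09, 2.62], [-3.14, 3.14]. Speed limits (rad/s): [2.57, 2.57, 3.14, 3.14, 3.14, 3.14].

## Interface

Orientations are given as a rotation vector (axis times angle).
In Python, from station import monitor, imaging, ticket gives the robot as it stands.
- The arm moves only by the tool step_arm, never from a script. Its argument "targets" is one flat list of numbers, 4 for each row, row after row: the shift along the tool's x, y, z in m, then the turn about the tool's z in rad. In form: [tx, ty, tz, roll, tx, ty, tz, roll, ...]. A call has 1 to 12 rows; each row is the pose to reach, as a shift and turn from the pose measured when the call began, along the tool's axes at that moment; what a row does not reach only later rows make up. A row lasts 1/12 s, in which the tool goes at most 41.7 mm and 7.16 degrees, less where a joint would pass 70% of its speed; a pose out of reach is approached as far as the arm can. A call with a gripper value outside its range is refused whole. "grip" is the finger opening in m, from 0 to 0.0854, set as the call begins (left out, the last holds). The fingers move at their own pace and stop on an object; "force" is the grip in N (left out, the last holds). Time passes only in rows, so rows that repeat a pose let the fingers close. It gives the time, the measured TCP pose, the force and the opening at its end, in the units of the state.
- monitor.get_obs(): the state, without advancing time (a new reading comes with each control period).
- imaging.get_image(name): name is "scene" or "top" or "wrist"; returns a dict with "color" (420x560x3 uint8, red, green, blue), "depth" (420x560 float32, m along the optical axis (not along the pixel's ray), 0 where there is no reading), "fov_y" (degrees; the focal length in pixels is half the picture's height over the tangent of half this angle, whatever the lens; pixels are square), "cx", "cy" (the principal point, pixels), "k1" (the pictures are not rectified: a ray, as slopes to the right and down, at radius r is drawn at 1 + k1 r^2 times it, then the intrinsics apply), "R" (3x3) and "t" (3): a world point X has camera coordinates R X + t. Camera axes: x right, y down, z forward; pixel columns grow to the right and rows downward; lengths in m; the calibration is good to about 2 mm. A picture is of the moment at which its call begins.
- ticket.finish_job(): hands the job in, once; it reports no verdict.
Trained networks look in a picture, given as the dict that the camera call returned (one of the last four; its "shot" number tells which), for a name from the list of things; names that differ only in an ending like _2 or _b are one class to them, and where a whole thing is asked for, a point or a joint stands for the part that bears it (a point fixed in the world has none). Each returns a list of dicts, best first, with "score" (0 to 1); they miss things now and then, are a little off and sometimes report something else, mostly with a low value. They report only what shows in the picture. A call takes as long as a camera call.
- imaging.search_frame(name, picture): "uv" ([column, row] in pixels, amid what is visible of it).
- imaging.mark_of(name, picture): "uv" ([column, row] in pixels: a listed point, or the origin of a listed thing).
The state is a dict: "t": time; "q": joint angles; "dq": joint speeds; "effort": joint torques, N m; "tool_pos": TCP position; "tool_rot": TCP orientation; "contact_force": force on the tool from outside, world axes, zero at the start; "wrist_torque": the same for the moment, N m; "opening": finger opening in m.
Only numpy, scipy, OpenCV 4.12 (cv2) and the standard library are available. Lean on these libraries where they do the work, as an engineer would, in place of code of your own. Each camera call takes 0.05 s, during which the arm holds its last target.

## Working session

There is one attempt and no reset: what is moved stays moved. The work goes in short steps, Python scripts to look and compute and a tool call to move; the robot and the scene stay as the last step left them, time stands still between calls to the robot, and variables do not carry over. Pictures are saved under pics/ and viewed, and the job is handed in when it is done.

Besides the shell and the picture viewer there is one more tool, called after "Request:" by a JSON object that holds its "op" and its "data", one argument or row to a line. step_arm: Moves the arm, as the interface text tells. Its arguments: {"type":"object","properties":{"targets":{"type":"array","items":{"type":"number"}},"grip":{"type":"number"},"force":{"type":"number"}},"required":["targets"]}

```bash
ls; mkdir -p pics; cat > h.py <<'E'
import numpy as np, cv2
from scipy.spatial.transform import Rotation as Ro
from station import monitor, imaging, ticket
def K(p):
    h=p["color"].shape[0]; f=h/2/np.tan(np.radians(p["fov_y"])/2)
    return np.array([[f,0,p["cx"]],[0,f,p["cy"]],[0,0,1]])
def D(p): return np.array([p["k1"],0,0,0,0.])
def ray(p,uv):
    n=cv2.undistortPoints(np.array(uv,float).reshape(-1,1,2),K(p),D(p)).reshape(-1,2)
    d=np.c_[n,np.ones(len(n))]@np.array(p["R"]); c=-np.array(p["R"]).T@np.array(p["t"])
    return c,d
def dep(p,uv):
    uv=np.atleast_2d(uv).astype(float); c,d=ray(p,uv); ii=np.round(uv).astype(int)
    return c+d*p["depth"][ii[:,1],ii[:,0]][:,None]
def onplane(p,uv,z):
    c,d=ray(p,uv); return c+d*((z-c[2])/d[:,2])[:,None]
def proj(p,X):
    X=np.atleast_2d(X).astype(float); r,_=cv2.Rodrigues(np.array(p["R"],float))
    return cv2.projectPoints(X,r,np.array(p["t"],float),K(p),D(p))[0].reshape(-1,2)
def save(p,n): cv2.imwrite("pics/"+n,p["color"][:,:,::-1])
E
python3 - <<'E'
from h import *
np.set_printoptions(precision=4,suppress=True)
o=monitor.get_obs(); print(o)
for n in["scene","top","wrist"]:
    p=imaging.get_image(n); save(p,n+"0.png"); np.save(f"pics/{n}0.npy",p,allow_pickle=True)
    print(n,p["fov_y"],p["k1"],-np.array(p["R"]).T@p["t"])
    for nm in["cog","cog_master","hub_seat","hub_master","hub_nose","press","old_cog","ink_jar","oil_bottle","tape_roll","spanner","ink_roller","copper_plate"]:
        m=imaging.mark_of(nm,p)[:2]
        print(nm,[(np.round(x["uv"]),round(x["score"],2),dep(p,x["uv"])[0]) for x in m])
E
```

```text
pics
{'t': 0.0, 'q': array([-1.229 ,  0.0534,  1.6143, -0.    ,  1.476 , -0.119 ]), 'dq': array([ 0.    ,  0.0014,  0.0012, -0.0018, -0.    , -0.0006]), 'effort': array([ -0.0024, -39.3689, -37.0172,  -0.0002,   0.007 ,  -0.    ]), 'tool_pos': array([ 0.2777, -0.5592,  0.2301]), 'tool_rot': array([-2.669 ,  1.6548,  0.0026]), 'contact_force': array([-0.5006,  0.1053, -0.1687]), 'wrist_torque': array([ 0.0055, -0.004 , -0.0056]), 'opening': 0.08519512709913682}
scene 47.97161909711237 0.05784756417488301 [ 1.2492 -0.1398  0.9828]
cog [(array([150., 287.]), 0.57, array([ 0.6105, -0.275 ,  0.031 ]))]
cog_master [(array([148., 284.]), 0.95, array([ 0.6032, -0.2799,  0.0347])), (array([207., 299.]), 0.58, array([ 0.6576, -0.151 ,  0.0047]))]
hub_seat [(array([343., 219.]), 0.7, array([0.6518, 0.1598, 0.2137]))]
hub_master [(array([351., 217.]), 0.87, array([0.653 , 0.1777, 0.2157]))]
hub_nose [(array([344., 206.]), 0.85, array([0.639 , 0.1634, 0.2381]))]
press [(array([342., 281.]), 0.89, array([0.7457, 0.1373, 0.1212]))]
old_cog [(array([199., 246.]), 0.91, array([ 0.4996, -0.1501,  0.00
[... 1315 characters left out ...]
259.]), 0.78, array([0.4245, 0.3466, 0.0775])), (array([217., 172.]), 0.37, array([0.6249, 0.162 , 0.236 ]))]
tape_roll [(array([408., 242.]), 0.55, array([ 0.477 , -0.3569,  0.0022]))]
spanner [(array([339., 180.]), 0.85, array([ 0.6527, -0.1591,  0.0084]))]
ink_roller [(array([136., 207.]), 0.8, array([0.567 , 0.407 , 0.0378]))]
copper_plate [(array([202., 257.]), 0.89, array([0.4338, 0.2248, 0.0015])), (array([381., 202.]), 0.3, array([ 0.5902, -0.279 ,  0.0016]))]
wrist 69.9575570578592 -0.05238163937605965 [ 0.3504 -0.5243  0.3747]
cog []
cog_master []
hub_seat []
hub_master []
hub_nose []
press []
old_cog []
ink_jar []
oil_bottle []
tape_roll []
spanner []
ink_roller []
copper_plate []
```

```bash
python3 - <<'E'
import cv2,numpy as np
s=cv2.imread("pics/scene0.png");t=cv2.imread("pics/top0.png")
def c(im,x0,y0,x1,y1,f): return cv2.resize(im[y0:y1,x0:x1],None,fx=f,fy=f,interpolation=cv2.INTER_CUBIC)
a=c(s,100,250,200,325,4);b=c(s,290,170,390,245,4);d=c(t,330,165,430,240,4);e=c(t,170,130,270,205,4)
cv2.imwrite("pics/crops.png",np.vstack([np.hstack([a,b]),np.hstack([d,e])]))
E
```

```text
(no output)
```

View pics/crops.png

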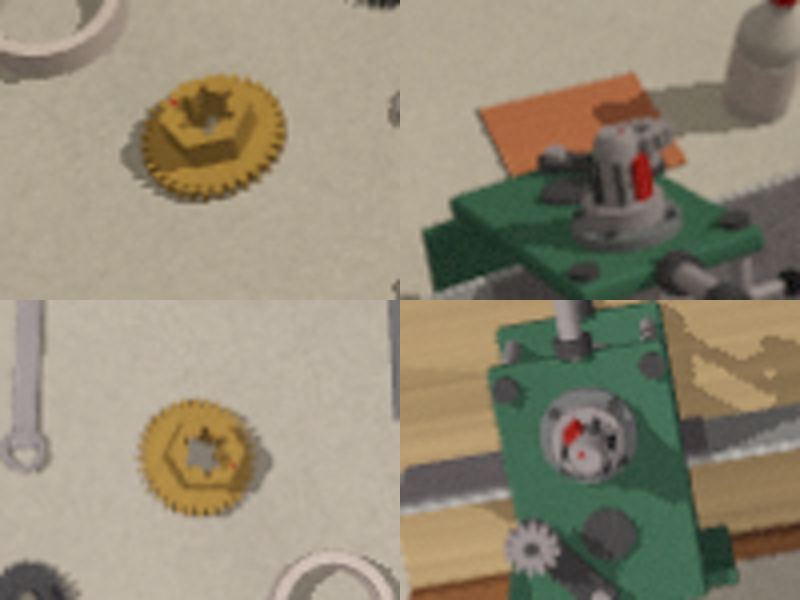

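View pics/scene0.png

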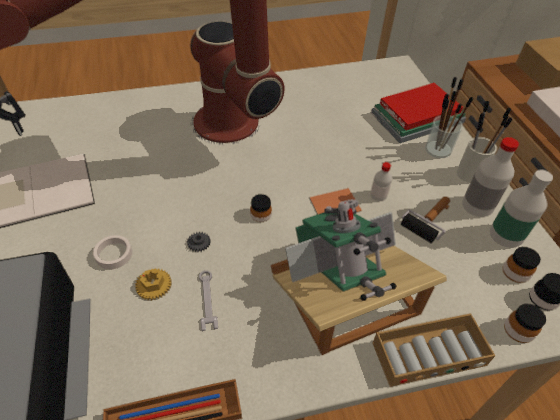

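View pics/top0.png

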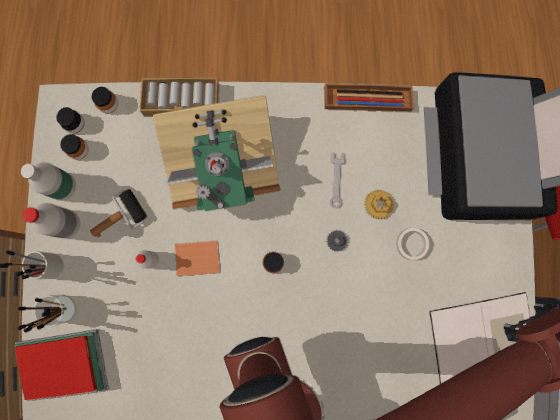

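The crops show the brass cog with its red dot at about (150,284) in the scene view and (385,206) in the top view. The hub is at (344,206) in the scene view, with its red spline towards +y. Moves only translate and roll, so a tilt will need a trick. First I'll measure.

```bash
python3 - <<'E'
from h import *
np.set_printoptions(precision=4,suppress=True)
o=monitor.get_obs(); R=Ro.from_rotvec(o["tool_rot"]).as_matrix(); print(R)
s=np.load("pics/scene0.npy",allow_pickle=True).item();t=np.load("pics/top0.npy",allow_pickle=True).item();w=np.load("pics/wrist0.npy",allow_pickle=True).item()
print("cam in tool",R.T@(-np.array(w["R"]).T@w["t"]-o["tool_pos"]),np.array(w["R"])@R)
def tri(a,b):
    (c1,d1),(c2,d2)=ray(s,a),ray(t,b); A=np.c_[d1[0],-d2[0]]; k=np.linalg.lstsq(A,c2-c1,rcond=None)[0]
    p,q=c1+k[0]*d1[0],c2+k[1]*d2[0]; return (p+q)/2,np.linalg.norm(p-q)
print("nose",tri((344,206),(218,168)))
print("master",tri((351,217),(210,165)))
print("reddot cog on z=.034",onplane(s,(144,275),.034),onplane(t,(388.5,206),.034))
print("cog hex center",onplane(t,(381.5,204),.034))
# board plane via depth: choose wood colored pix in scene
d=s; vv,uu=np.mgrid[235:330:2,270:445:2]; uv=np.c_[uu.ravel(),vv.ravel()]
P=dep(d,uv); c=d["color"][uv[:,1],uv[:,0]].astype(int)
m=(c[:,0]>150)&(c[:,0]-c[:,2]>50)&(P[:,2]>.02)
P=P[m]; 
best=None
rng=np.random.default_rng(0)
for i in range(300):
    a=P[rng.choice(len(P),3,replace=False)]; n=np.cross(a[1]-a[0],a[2]-a[0]); n/=np.linalg.norm(n)+1e-9
    k=(abs((P-a[0])@n)<.004)
    if best is None or k.sum()>best.sum(): best=k
Q=P[best]; n=np.linalg.svd(Q-Q.mean(0))[2][2]; n*=np.sign(n[2]); print("board n",n,best.sum(),len(P),np.degrees(np.arccos(n[2])),"psi",np.degrees(np.arctan2(-n[1],-n[0])))
E
```

```text
[[ 0.4446 -0.8957 -0.    ]
 [-0.8957 -0.4446  0.    ]
 [-0.      0.     -1.    ]]
cam in tool [ 0.0004 -0.0807 -0.1434] [[ 1.      0.0019 -0.0005]
 [-0.002   0.9499 -0.3125]
 [-0.0001  0.3125  0.9499]]
nose (array([0.6347, 0.1628, 0.2347]), np.float64(0.003926067647670975))
master (array([0.6468, 0.1816, 0.2081]), np.float64(0.002945728557464574))
reddot cog on z=.034 [[ 0.5769 -0.2877  0.034 ]] [[ 0.5757 -0.2931  0.034 ]]
cog hex center [[ 0.5811 -0.2733  0.034 ]]
board n [-0.4909 -0.0895  0.8666] 909 941 29.936805066201522 psi 10.335121327575722
```

Request:
{"op": "step_arm", "data": {
  "targets": [-0.012,-0.04,0,0,-0.024,-0.08,0,0,-0.036,-0.12,0,0,-0.048,-0.16,0,0,-0.06,-0.2,0,0,-0.072,-0.24,0,0,-0.084,-0.28,0,0,-0.096,-0.32,0,0,-0.108,-0.36,0,0,-0.12,-0.39,0,0,-0.12,-0.39,0,0,-0.12,-0.39,0,0]
}}

```text
t: 3.1
tool_pos: [0.5747, -0.2775, 0.2312]
tool_rot: [2.672, -1.651, -0.0]
contact_force: [-0.4, -0.6, -0.2]
opening: 0.0854
```

```bash
python3 - <<'E'
from h import *
np.set_printoptions(precision=4,suppress=True)
o=monitor.get_obs(); print(o)
p=imaging.get_image("wrist"); save(p,"w1.png"); np.save("pics/w1.npy",p,allow_pickle=True)
for nm in["cog","cog_master"]:
    print(nm,[(x["uv"],x["score"],onplane(p,x["uv"],0)) for x in imaging.mark_of(nm,p)])
E
```

```text
{'t': 3.1, 'q': array([-0.5662,  0.0838,  1.5806, -0.0004,  1.4775,  0.5406]), 'dq': array([-0.0495, -0.0116,  0.0119, -0.0104,  0.0013, -0.0041]), 'effort': array([  1.6439, -40.6307, -37.2738,   0.1498,  -0.0115,   0.0414]), 'tool_pos': array([ 0.5747, -0.2775,  0.2312]), 'tool_rot': array([ 2.6724, -1.651 , -0.0005]), 'contact_force': array([-0.4269, -0.615 , -0.2244]), 'wrist_torque': array([-0.0022, -0.0177,  0.0247]), 'opening': 0.0854142261323419}
cog [([278.9, 166.5], 0.57, array([[ 0.5862, -0.2727,  0.    ]])), ([210.3, 69.6], 0.18, array([[ 0.6523, -0.1513,  0.    ]]))]
cog_master [([283.2, 178.1], 0.69, array([[ 0.5753, -0.2842,  0.    ]]))]
```

View pics/w1.png

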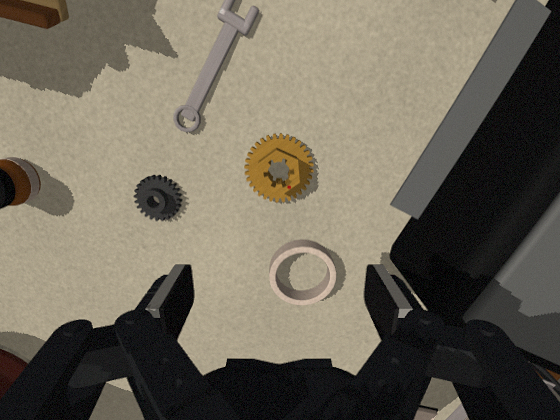

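```bash
cat > hexfit.py <<'E'
from h import *
from scipy.optimize import minimize
def cogfit(p,plot=None):
    vv,uu=np.mgrid[100:260,190:370]; uv=np.c_[uu.ravel(),vv.ravel()]
    P=dep(p,uv); c=p["color"][uv[:,1],uv[:,0]].astype(int)
    gold=(c[:,0]-c[:,2]>50)&(c[:,0]>80)
    top=gold&(abs(P[:,2]-.034)<.006); 
    print(top.sum(),np.median(P[top,2]), "disc",P[gold&(abs(P[:,2]-.010)<.005)][:,:2].mean(0))
    Q=P[top][:,:2]
    red=(c[:,0]-c[:,1]>90)&(P[:,2]>.02); print("red",red.sum(),P[red].mean(0))
    return Q,P[red].mean(0),P[gold]
E
python3 - <<'E'
from hexfit import *
np.set_printoptions(precision=4,suppress=True)
p=np.load("pics/w1.npy",allow_pickle=True).item()
Q,r,G=cogfit(p)
h=cv2.convexHull((Q*1e5).astype(np.float32)).reshape(-1,2)/1e5
# fit: center, yaw minimizing: support function widths
def hexr(d,a): 
    return max(abs(d@np.array([np.cos(a+k*np.pi/3),np.sin(a+k*np.pi/3)])) for k in range(3))
def cost(x):
    d=h-x[:2]; return np.sum([(hexr(q,x[2])-x[3])**2 for q in d])
best=min((minimize(cost,[*Q.mean(0),a,.023],method="Nelder-Mead",options=dict(maxiter=4000,xatol=1e-6,fatol=1e-12)) for a in np.radians([0,20,40])),key=lambda z:z.fun)
print(best.x,np.degrees(best.x[2])%60,best.fun,len(h))
d=r[:2]-best.x[:2]; print("red dir",np.degrees(np.arctan2(d[1],d[0])),np.linalg.norm(d))
low=G[abs(G[:,2]-.010)<.004]; (c,rad)=cv2.minEnclosingCircle((low[:,:2]*1e3).astype(np.float32)); print("disc circ",c,rad)
im=p["color"][125:215,225:335,::-1]; cv2.imwrite("pics/w1c.png",cv2.resize(im,None,fx=7,fy=6.5,interpolation=cv2.INTER_CUBIC))
E
```

```text
914 0.0349054890767386 disc [ 0.589  -0.2702]
red 9 [ 0.5757 -0.2906  0.0354]
[ 0.585  -0.2725  1.086   0.0231] 2.2213524749764915 5.948483192326492e-07 21
red dir -117.37538750560144 0.0203995189756776
disc circ (585.0679931640625, -272.2872009277344) 42.67133712768555
```

View pics/w1c.png

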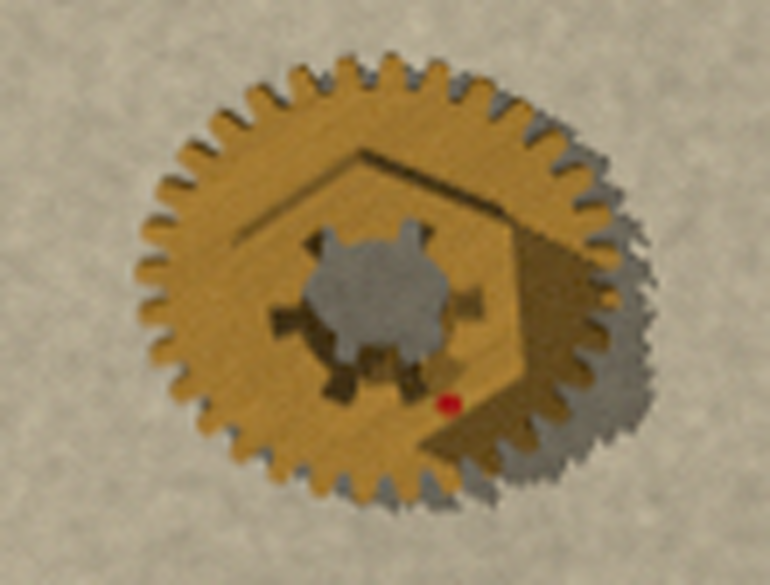

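The fit puts the cog centre at (0.585, -0.2724), with its flat and master direction at yaw -117.8°. The red dot agrees. I'll align the jaws and descend.

Request:
{"op": "step_arm", "data": {
  "targets": [0,-0.004,0.015,0.12,0,-0.008,0.03,0.24,0,-0.0115,0.045,0.36,0,-0.0115,0.06,0.48,0,-0.0115,0.075,0.6,0,-0.0115,0.09,0.72,0,-0.0115,0.105,0.84,0,-0.0115,0.12,0.9495,0,-0.0115,0.12,0.9495,0,-0.0115,0.12,0.9495]
}}

```text
t: 4.08
tool_pos: [0.582, -0.2755, 0.1103]
tool_rot: [1.617, -2.692, -0.003]
contact_force: [-0.9, 0.2, -0.4]
opening: 0.0856
```

```bash
python3 - <<'E'
from h import *
np.set_printoptions(precision=4,suppress=True)
o=monitor.get_obs(); R=Ro.from_rotvec(o["tool_rot"]).as_matrix(); print(o["t"],o["tool_pos"],o["q"],np.degrees(np.arctan2(R[1,0],R[0,0])))
print(R.T@(np.array([.585,-.2724,.013])-o["tool_pos"]))
E
```

```text
4.0833 [ 0.582  -0.2755  0.1103] [-0.5574  0.1969  1.6643 -0.0006  1.2828  1.5027] -118.02486681176408
[-0.0042 -0.0014  0.0973]
```

Request:
{"op": "step_arm", "data": {
  "targets": [-0.0045,-0.0015,0.025,0,-0.0045,-0.0015,0.05,0,-0.0045,-0.0015,0.07,0,-0.0045,-0.0015,0.085,0,-0.0045,-0.0015,0.096,0,-0.0045,-0.0015,0.096,0,-0.0045,-0.0015,0.096,0]
}}

```text
t: 4.67
tool_pos: [0.5854, -0.2726, 0.0148]
tool_rot: [1.617, -2.692, -0.002]
contact_force: [0.9, 0.9, 0.5]
opening: 0.0855
```

```bash
python3 - <<'E'
from h import *
np.set_printoptions(precision=4,suppress=True)
o=monitor.get_obs(); R=Ro.from_rotvec(o["tool_rot"]).as_matrix(); print(o["t"],o["tool_pos"],o["q"],np.degrees(np.arctan2(R[1,0],R[0,0])),o["contact_force"])
print(R.T@(np.array([.585,-.2724,.013])-o["tool_pos"]))
E
```

```text
4.6667 [ 0.5854 -0.2726  0.0148] [-0.5507  0.3167  1.6991 -0.0006  1.1279  1.5092] -118.00701211557342 [0.8666 0.8746 0.4552]
[0.     0.0005 0.0018]
```

Request:
{"op": "step_arm", "data": {
  "targets": [0,0,0,0,0,0,0,0,0,0,0,0,0,0,0,0,0,0,0,0,0,0,0,0],
  "grip": 0.03,
  "force": 70
}}

```text
t: 5.17
tool_pos: [0.5867, -0.2733, 0.0167]
tool_rot: [-1.618, 2.693, -0.002]
contact_force: [0.2, 0.8, 6.1]
opening: 0.0443
```

Request:
{"op": "step_arm", "data": {
  "targets": [0,0,-0.03,0,0,0,-0.06,0,0,0,-0.09,-0.1,0,0,-0.125,-0.2,0,0,-0.16,-0.32,0,0,-0.19,-0.44,-0.03,0.015,-0.22,-0.56,-0.06,0.03,-0.25,-0.68,-0.09,0.047,-0.28,-0.8,-0.12,0.062,-0.3,-0.92,-0.15,0.078,-0.32,-1.04,-0.18,0.094,-0.33,-1.16]
}}

```text
t: 6.17
tool_pos: [0.5878, -0.0688, 0.3482]
tool_rot: [2.832, -1.358, 0.004]
contact_force: [1.7, 0.4, -2.6]
opening: 0.0446
```

```bash
python3 - <<'E'
from h import *
np.set_printoptions(precision=4,suppress=True)
o=monitor.get_obs(); R=Ro.from_rotvec(o["tool_rot"]).as_matrix(); print(o["t"],o["tool_pos"],o["q"],o["opening"],np.degrees(np.arctan2(R[1,0],R[0,0])),o["contact_force"])
print(R)
p=imaging.get_image("wrist"); save(p,"w2.png")
E
```

```text
6.1667 [ 0.5878 -0.0688  0.3482] [-0.2417 -0.0701  1.543  -0.001   1.6662  0.6527] 0.044613004937088974 -51.24943817457756 [ 1.7349  0.3819 -2.5561]
[[ 0.6259 -0.7799  0.0021]
 [-0.7799 -0.6259 -0.0016]
 [ 0.0025 -0.0006 -1.    ]]
```

View pics/w2.png

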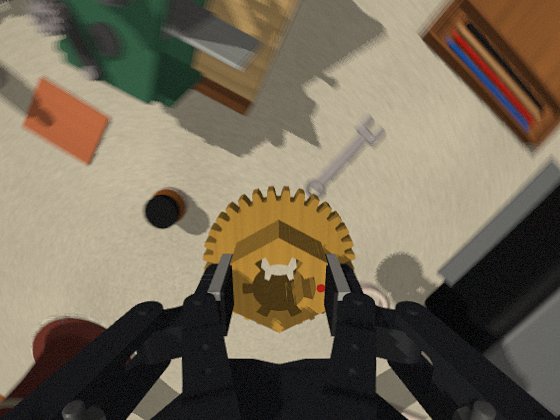

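The cog is held squarely, with the red dot on the jaw +x side at (321,288). I'll carry it to the stretch position while rolling.

Request:
{"op": "step_arm", "data": {
  "targets": [-0.02,-0.015,-0.015,-0.12,-0.04,-0.03,-0.03,-0.24,-0.06,-0.045,-0.045,-0.36,-0.08,-0.06,-0.06,-0.48,-0.1,-0.08,-0.075,-0.6,-0.12,-0.095,-0.09,-0.72,-0.137,-0.11,-0.1,-0.84,-0.137,-0.11,-0.1,-0.96,-0.137,-0.11,-0.1,-1.08,-0.137,-0.11,-0.1,-1.2,-0.137,-0.11,-0.1,-1.32,-0.137,-0.11,-0.1,-1.44]
}}

```text
t: 7.22
tool_pos: [0.5856, 0.1137, 0.4498]
tool_rot: [-3.015, -0.871, -0.006]
contact_force: [-0.2, 0.0, -3.4]
opening: 0.0441
```

```bash
cat > st.py <<'E'
from h import *
np.set_printoptions(precision=4,suppress=True)
o=monitor.get_obs(); R=Ro.from_rotvec(o["tool_rot"]).as_matrix(); print(o["t"],o["tool_pos"],o["q"],o["opening"],o["contact_force"])
print(R, "yawx",np.degrees(np.arctan2(R[1,0],R[0,0])),"tilt",np.degrees(np.arccos(-R[2,2])),"az",np.degrees(np.arctan2(R[1,2],R[0,2])))
E
python3 st.py; python3 - <<'E'
from h import *
p=imaging.get_image("wrist"); save(p,"w3.png"); np.save("pics/w3.npy",p,allow_pickle=True)
for n in ["hub_seat","hub_master","hub_nose"]: print(n,[(x["uv"],x["score"],dep(p,x["uv"])) for x in imaging.mark_of(n,p)])
E
```

```text
7.2167 [0.5856 0.1137 0.4498] [ 0.065  -0.0539  1.3628  0.0044  1.8297 -0.4964] 0.04406964138157215 [-0.1571  0.0043 -3.442 ]
[[ 0.8459  0.5333  0.0027]
 [ 0.5333 -0.8459  0.0045]
 [ 0.0047 -0.0023 -1.    ]] yawx 32.229057215668696 tilt 0.3007848950419955 az 58.43121254940878
hub_seat [([339.6, 162.3], 0.71, array([[0.63640362, 0.17045992, 0.24085415]]))]
hub_master [([352.4, 161.2], 0.7, array([[0.65691475, 0.17956937, 0.21265518]]))]
hub_nose [([330.4, 166.7], 0.62, array([[0.63021657, 0.16033173, 0.24073249]]))]
```

View pics/w3.png

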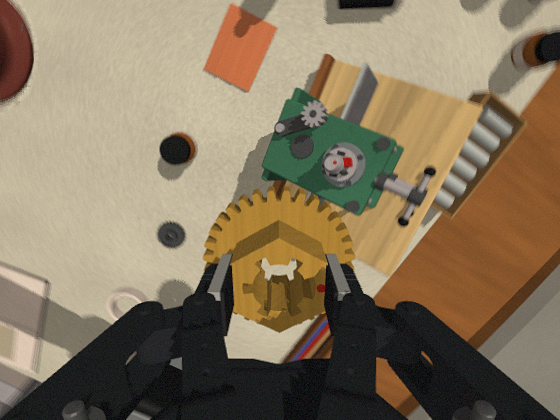

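```bash
python3 - <<'E'
from h import *
np.set_printoptions(precision=4,suppress=True)
p=np.load("pics/w3.npy",allow_pickle=True).item()
im=p["color"][130:200,300:390,::-1]; cv2.imwrite("pics/w3c.png",cv2.resize(im,None,fx=8,fy=8,interpolation=cv2.INTER_CUBIC))
vv,uu=np.mgrid[80:230,250:430]; uv=np.c_[uu.ravel(),vv.ravel()]
c=p["color"][uv[:,1],uv[:,0]].astype(int); P=dep(p,uv)
g=(c[:,1]-c[:,0]>15)&(c[:,1]-c[:,2]>5)
G=P[g]; 
rng=np.random.default_rng(0);best=None
for i in range(500):
    a=G[rng.choice(len(G),3,replace=False)]; n=np.cross(a[1]-a[0],a[2]-a[0]); n/=np.linalg.norm(n)+1e-9
    k=(abs((G-a[0])@n)<.002)
    if best is None or k.sum()>best.sum(): best=k
Q=G[best]; n=np.linalg.svd(Q-Q.mean(0))[2][2]; n*=np.sign(n[2]); print("plate n",n,best.sum(),len(G),"tilt",np.degrees(np.arccos(n[2])),"psi",np.degrees(np.arctan2(-n[1],-n[0])), Q.mean(0))
q0=Q.mean(0); red=(c[:,0]-c[:,1]>70)&(c[:,0]-c[:,2]>70); 
h=(P-q0)@n
m=red&(np.abs(uv[:,0]-343)<25)&(np.abs(uv[:,1]-163)<25)
for u,hh,pp in zip(uv[m],h[m],P[m]): print(u,round(hh,4),pp)
# shoulder pixels: height 20mm, grey
e1=np.cross([0,0,1],n);e1/=-np.linalg.norm(e1)*np.sign(-1) ; e2=np.cross(n,e1)
print("e1",e1,"e2",e2)
near=(np.abs(uv[:,0]-340)<40)&(np.abs(uv[:,1]-163)<40)
for lo,hi in [(.017,.023),(.003,.016),(.052,.062)]:
    k=near&(h>lo)&(h<hi)&~g; S=P[k]-q0; S2=np.c_[S@e1,S@e2]; 
    cc,r=cv2.minEnclosingCircle((S2*1e3).astype(np.float32)); print(lo,hi,k.sum(),cc,r,"mean",S2.mean(0), q0+cc[0]/1e3*e1+cc[1]/1e3*e2, np.median(h[k]))
E
```

```text
plate n [-0.491  -0.0858  0.8669] 5586 6694 tilt 29.8977910904097 psi 9.912600579214029 [0.6315 0.1625 0.1749]
[346 157] 0.0186 [0.6482 0.1795 0.2075]
[343 158] 0.0386 [0.6408 0.1766 0.2261]
[344 158] 0.0308 [0.6438 0.1772 0.2188]
[345 158] 0.041 [0.6419 0.1779 0.2297]
[346 158] 0.0426 [0.6423 0.1786 0.2317]
[347 158] 0.0416 [0.6435 0.1792 0.2313]
[348 158] 0.0384 [0.6452 0.1799 0.2287]
[349 158] 0.0321 [0.6479 0.1805 0.223 ]
[350 158] 0.0206 [0.652  0.1812 0.2121]
[351 158] 0.0208 [0.6529 0.1819 0.2129]
[343 159] 0.0442 [0.6399 0.1757 0.232 ]
[344 159] 0.0446 [0.6407 0.1763 0.2329]
[345 159] 0.044 [0.6417 0.177  0.2329]
[346 159] 0.0436 [0.6427 0.1776 0.2331]
[347 159] 0.0421 [0.644  0.1783 0.2321]
[348 159] 0.0383 [0.6459 0.1789 0.2289]
[349 159] 0.0346 [0.6478 0.1796 0.2258]
[350 159] 0.0298 [0.6501 0.1802 0.2216]
[351 159] 0.0234 [0.6528 0.1809 0.2158]
[343 160] 0.0441 [0.6406 0.1747 0.2321]
[344 160] 0.0443 [0.6414 0.1753 0.2328]
[345 160] 0.0441 [0.6423 0.176  0.2333]
[346 160] 0.0441 [0.6432 0.1767 0.2338]
[347 160] 0.0408 [0.645  0.1773 0.2311]
[348 160] 0.04 [0.6461 0.1779 0
[... 2261 characters left out ...]
6465 0.1701 0.2338]
[346 166] 0.043 [0.6473 0.1708 0.2343]
[347 166] 0.0438 [0.648  0.1714 0.2357]
[348 166] 0.0423 [0.6493 0.1721 0.2347]
[349 166] 0.0379 [0.6514 0.1726 0.2309]
[350 166] 0.0332 [0.6537 0.1732 0.2268]
e1 [ 0.1721 -0.9851  0.    ] e2 [0.854  0.1492 0.4985]
0.017 0.023 367 (-10.339957237243652, 8.817017555236816) 44.993656158447266 mean [-0.0039  0.036 ] [0.6372 0.174  0.1793] 0.01997351376100218
0.003 0.016 948 (-11.446067810058594, 18.945547103881836) 70.03633880615234 mean [-0.0067  0.02  ] [0.6457 0.1766 0.1843] 0.007607232202435226
0.052 0.062 265 (-1.0274800062179565, 30.170316696166992) 11.389283180236816 mean [-0.0018  0.0315] [0.657  0.168  0.1899] 0.0573382316877677
```

View pics/w3c.png

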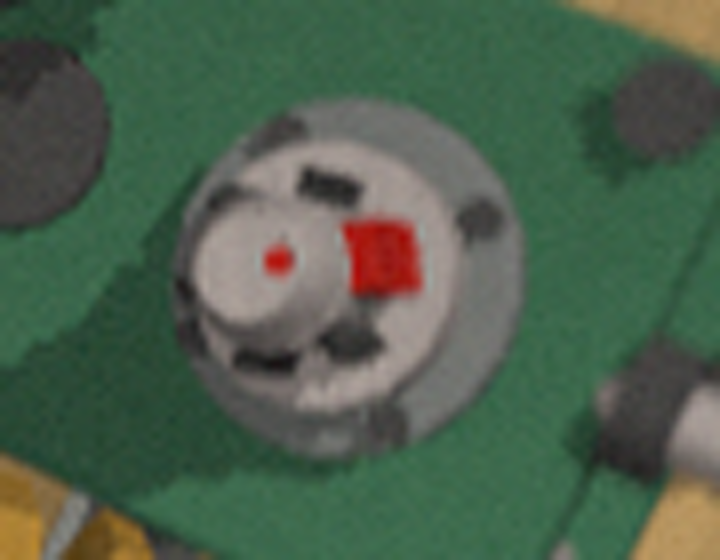

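```bash
python3 - <<'E'
from h import *
from scipy.optimize import least_squares
np.set_printoptions(precision=4,suppress=True)
p=np.load("pics/w3.npy",allow_pickle=True).item()
vv,uu=np.mgrid[80:230,250:430]; uv=np.c_[uu.ravel(),vv.ravel()]
c=p["color"][uv[:,1],uv[:,0]].astype(int); P=dep(p,uv)
psi=np.radians(10.1); a=np.array([-.5*np.cos(psi),-.5*np.sin(psi),.866]); q0=np.array([.6315,.1625,.1749])
n=np.array([-.491,-.0858,.8669])
E1=np.array([-np.sin(psi),np.cos(psi),0]);E2=np.cross(E1,a)*1; print("E2",E2)
h=(P-q0)@n; S=np.c_[(P-q0)@E2,(P-q0)@E1]
def fitc(k,r,w):
    X=S[k]; cc=X.mean(0)
    # boundary via hull
    hl=cv2.convexHull((X*1e5).astype(np.float32)).reshape(-1,2)/1e5
    s=least_squares(lambda z:np.linalg.norm(hl-z,axis=1)-r,cc,loss="soft_l1",f_scale=.0005); return s.x,len(hl),np.abs(s.fun).mean()
c0=np.array([.0302,.001])
r0=np.linalg.norm(S-c0,axis=1)
tip=(h>.0555)&(h<.062)&(r0<.015); print("tip",tip.sum(),fitc(tip,.008,0),S[tip].mean(0),np.median(h[tip]))
sh=(h>.018)&(h<.0225)&(r0<.03); X=S[sh]; print("sh",sh.sum(),fitc(sh,.022,0),np.median(h[sh]))
red=(c[:,0]-c[:,1]>70)&(c[:,0]-c[:,2]>70)&(r0<.03)&(h>.02)&(h<.05)
top=red&(h>.0415); f=red&(h<.040)
print("red top",S[top].mean(0),"side",S[f].mean(0),"all h>.03 hull")
dot=(c[:,0]-c[:,1]>70)&(r0<.015)&(h>.055); print("dot",S[dot].mean(0))
np.savez("pics/hub.npz",S=S,h=h)
for nm in [(tip),(sh)]:
    cc=fitc(nm,.008 if nm is tip else .022,0)[0]
    for t in (top,f,dot):
        d=S[t].mean(0)-cc; print(np.degrees(np.arctan2(d[1],d[0])),np.linalg.norm(d))
cs=fitc(sh,.022,0)[0]; seat=q0+cs[0]*E2+cs[1]*E1+.020*n; print("seat",seat)
ct=fitc(tip,.008,0)[0]; print("tip",q0+ct[0]*E2+ct[1]*E1+.058*n)
E
```

```text
E2 [0.8526 0.1519 0.5   ]
tip 183 (array([0.0307, 0.0008]), 15, np.float64(0.0011716482531763587)) [0.0309 0.0014] 0.05780325201210743
sh 349 (array([0.0302, 0.0013]), 34, np.float64(0.00042009252849077214)) 0.01994826494499918
red top [0.042  0.0092] side [0.0429 0.0112] all h>.03 hull
dot [0.0335 0.005 ]
36.31492025336592 0.014101183148776446
40.28362974591441 0.016054625727200695
56.16794751044554 0.00500804033299424
33.48670664985086 0.0142216002827564
37.770001184224284 0.01612442084570991
48.04037892216073 0.004916077179977045
seat [0.6472 0.1667 0.2073]
tip [0.629  0.163  0.2405]
```

Request:
{"op": "step_arm", "data": {
  "targets": [0.037,0.015,0,-0.05,0.074,0.03,0,-0.1,0.111,0.045,0,-0.15,0.148,0.06,0,-0.2,0.185,0.075,0,-0.26,0.222,0.09,0,-0.26,0.26,0.105,0,-0.26,0.297,0.12,0,-0.26,0.32,0.13,0,-0.26]
}}

```text
t: 8.17
tool_pos: [0.9076, 0.1678, 0.446]
tool_rot: [-2.887, -1.239, -0.025]
contact_force: [2.7, 0.5, -1.8]
opening: 0.0446
```

```bash
python3 st.py; python3 - <<'E'
from h import *
p=np.load("pics/w3.npy",allow_pickle=True).item()
vv,uu=np.mgrid[80:230,250:430]; uv=np.c_[uu.ravel(),vv.ravel()]
c=p["color"][uv[:,1],uv[:,0]].astype(int); z=np.load("pics/hub.npz"); S,h=z["S"],z["h"]
for c0 in ([.0302,.0013],[.0307,.0008]):
    D=S-np.array(c0); r=np.linalg.norm(D,axis=1)
    red=(c[:,0]-c[:,1]>60)&(c[:,0]-c[:,2]>60)&(r<.02)&(h>.022)&(h<.047)&(r>.009)
    for th in range(20,60,4):
        t=np.radians(th); v=-np.sin(t)*D[red,0]+np.cos(t)*D[red,1]; print(th,np.round(np.percentile(v,[2,50,98])*1e3,2))
E
```

```text
8.1667 [0.9076 0.1678 0.446 ] [ 0.1008  0.9469  0.0719  0.0059  2.1075 -0.7069] 0.04457673013150734 [ 2.7335  0.4828 -1.8324]
[[ 0.6889  0.7247  0.0147]
 [ 0.7247 -0.689   0.0065]
 [ 0.0149  0.0061 -0.9999]] yawx 46.453880881621195 tilt 0.9204189849760406 az 24.060036388344386
20 [-1.11  4.05  8.82]
24 [-2.1   2.92  7.98]
28 [-3.18  1.82  7.08]
32 [-4.3   0.84  6.21]
36 [-5.41 -0.16  5.32]
40 [-6.5  -1.21  4.47]
44 [-7.56 -2.36  3.59]
48 [-8.61 -3.5   2.69]
52 [-9.63 -4.62  1.78]
56 [-10.59  -5.59   0.86]
20 [-0.47  4.69  9.46]
24 [-1.44  3.58  8.64]
28 [-2.5   2.5   7.76]
32 [-3.61  1.53  6.89]
36 [-4.71  0.54  6.02]
40 [-5.8  -0.51  5.17]
44 [-6.86 -1.65  4.29]
48 [-7.91 -2.79  3.4 ]
52 [-8.93 -3.92  2.48]
56 [-9.9  -4.9   1.56]
```

Request:
{"op": "step_arm", "data": {
  "targets": [0.024,0.018,0,0,0.048,0.036,0,0,0.073,0.053,0,0,0.097,0.071,0,0,0.097,0.071,0,0,0.097,0.071,0,0]
}}

```text
t: 8.67
tool_pos: [0.9348, 0.1727, 0.4118]
tool_rot: [2.879, 1.235, 0.076]
contact_force: [-0.1, 0.5, -3.3]
opening: 0.0441
```

```bash
python3 st.py
```

```text
8.6667 [0.9348 0.1727 0.4118] [ 0.1025  0.9944  0.0553  0.0082  2.0436 -0.7041] 0.04414384786406491 [-0.0888  0.5358 -3.3235]
[[ 0.6882  0.724   0.0472]
 [ 0.7244 -0.6893  0.0122]
 [ 0.0413  0.0258 -0.9988]] yawx 46.46817238513003 tilt 2.7937501157160876 az 14.441387505431756
```

The tool does tilt when pushed past its reach (2.8° so far, azimuth 14°). I'll push along the arm's own direction, which should tilt it more effectively.

Request:
{"op": "step_arm", "data": {
  "targets": [0.28,0.204,-0.2,0,0.28,0.204,-0.2,0,0.28,0.204,-0.2,0]
}}

```text
t: 8.92
tool_pos: [0.9365, 0.1727, 0.4273]
tool_rot: [2.871, 1.232, 0.124]
contact_force: [-0.6, 0.2, -3.1]
opening: 0.0439
```

```bash
python3 st.py
```

```text
8.9167 [0.9365 0.1727 0.4273] [ 0.1015  0.9786  0.055   0.0107  2.0276 -0.7037] 0.04392621176556771 [-0.6018  0.1991 -3.092 ]
[[ 0.6866  0.7228  0.0789]
 [ 0.7239 -0.6896  0.0177]
 [ 0.0672  0.045  -0.9967]] yawx 46.51764729586279 tilt 4.638903986347844 az 12.6252599731053
```

Request:
{"op": "step_arm", "data": {
  "targets": [0.3,0.22,-0.15,0,0.6,0.44,-0.3,0]
}}

```text
t: 9.08
tool_pos: [0.9446, 0.1738, 0.4302]
tool_rot: [2.862, 1.228, 0.174]
contact_force: [0.2, 0.3, -3.7]
opening: 0.044
```

Request:
{"op": "step_arm", "data": {
  "targets": [0.3,0.22,-0.15,0]
}}

```text
t: 9.17
tool_pos: [0.9509, 0.1746, 0.4317]
tool_rot: [2.855, 1.224, 0.211]
contact_force: [0.2, 0.4, -4.1]
opening: 0.0444
```

Request:
{"op": "step_arm", "data": {
  "targets": [0.3,0.22,-0.15,0]
}}

```text
t: 9.25
tool_pos: [0.9564, 0.1755, 0.436]
tool_rot: [2.848, 1.221, 0.249]
contact_force: [0.1, -0.0, -3.7]
opening: 0.0445
```

```bash
python3 st.py
```

```text
9.25 [0.9564 0.1755 0.436 ] [ 0.1004  0.9713  0.0565  0.0175  1.9504 -0.7018] 0.044528278901026924 [ 0.1056 -0.0272 -3.7461]
[[ 0.6787  0.7167  0.1601]
 [ 0.7221 -0.691   0.0324]
 [ 0.1339  0.0936 -0.9866]] yawx 46.77507749528917 tilt 9.404298138327736 az 11.44968535895778
```

Request:
{"op": "step_arm", "data": {
  "targets": [0.3,0.22,-0.12,0]
}}

```text
t: 9.33
tool_pos: [0.9624, 0.1764, 0.4402]
tool_rot: [2.839, 1.217, 0.29]
contact_force: [-0.6, -0.0, -3.8]
opening: 0.0441
```

Request:
{"op": "step_arm", "data": {
  "targets": [0.3,0.22,-0.12,0]
}}

```text
t: 9.42
tool_pos: [0.9685, 0.1773, 0.444]
tool_rot: [2.83, 1.213, 0.33]
contact_force: [0.7, 0.1, -3.9]
opening: 0.0441
```

Request:
{"op": "step_arm", "data": {
  "targets": [0.3,0.22,-0.12,0]
}}

```text
t: 9.5
tool_pos: [0.974, 0.1781, 0.4487]
tool_rot: [2.82, 1.209, 0.369]
contact_force: [0.8, 0.2, -4.1]
opening: 0.0443
```

Request:
{"op": "step_arm", "data": {
  "targets": [0.3,0.22,-0.12,0]
}}

```text
t: 9.58
tool_pos: [0.979, 0.1789, 0.4545]
tool_rot: [2.811, 1.204, 0.407]
contact_force: [-0.1, 0.2, -4.2]
opening: 0.0444
```

Request:
{"op": "step_arm", "data": {
  "targets": [0.3,0.22,-0.12,0]
}}

```text
t: 9.67
tool_pos: [0.9835, 0.1795, 0.4613]
tool_rot: [2.8, 1.2, 0.446]
contact_force: [0.4, -0.6, -3.8]
opening: 0.0441
```

```bash
python3 st.py
```

```text
9.6667 [0.9835 0.1795 0.4613] [ 0.0986  0.9532  0.0562  0.0283  1.8359 -0.6996] 0.04406276844370117 [ 0.3914 -0.6045 -3.793 ]
[[ 0.6546  0.6991  0.2876]
 [ 0.7172 -0.6946  0.0559]
 [ 0.2389  0.1697 -0.9561]] yawx 47.61286098038659 tilt 17.03940580412172 az 10.995900175350952
```

Request:
{"op": "step_arm", "data": {
  "targets": [0.3,0.22,-0.1,0]
}}

```text
t: 9.75
tool_pos: [0.9885, 0.1803, 0.4682]
tool_rot: [2.789, 1.195, 0.486]
contact_force: [0.1, 0.3, -3.0]
opening: 0.0445
```

Request:
{"op": "step_arm", "data": {
  "targets": [0.3,0.22,-0.1,0]
}}

```text
t: 9.83
tool_pos: [0.9934, 0.181, 0.4748]
tool_rot: [2.777, 1.19, 0.526]
contact_force: [-0.2, 0.2, -4.6]
opening: 0.0438
```

Request:
{"op": "step_arm", "data": {
  "targets": [0.3,0.22,-0.1,0]
}}

```text
t: 9.92
tool_pos: [0.9978, 0.1817, 0.4821]
tool_rot: [2.765, 1.185, 0.564]
contact_force: [-0.4, 0.1, -3.4]
opening: 0.0441
```

Request:
{"op": "step_arm", "data": {
  "targets": [0.3,0.22,-0.1,0]
}}

```text
t: 10.0
tool_pos: [1.0017, 0.1822, 0.4904]
tool_rot: [2.753, 1.179, 0.602]
contact_force: [0.4, -0.3, -3.1]
opening: 0.0446
```

Request:
{"op": "step_arm", "data": {
  "targets": [0.3,0.22,-0.1,0]
}}

```text
t: 10.08
tool_pos: [1.005, 0.1826, 0.4996]
tool_rot: [2.741, 1.174, 0.64]
contact_force: [0.3, -0.1, -3.6]
opening: 0.0443
```

Request:
{"op": "step_arm", "data": {
  "targets": [0.3,0.22,-0.1,0]
}}

```text
t: 10.17
tool_pos: [1.0078, 0.183, 0.5097]
tool_rot: [2.727, 1.168, 0.678]
contact_force: [-0.1, -0.2, -3.1]
opening: 0.0443
```

Request:
{"op": "step_arm", "data": {
  "targets": [0.3,0.22,-0.1,0]
}}

```text
t: 10.25
tool_pos: [1.0102, 0.1832, 0.5204]
tool_rot: [2.714, 1.162, 0.716]
contact_force: [0.2, -0.4, -4.3]
opening: 0.0444
```

```bash
python3 st.py
```

```text
10.25 [1.0102 0.1832 0.5204] [ 0.0954  0.9103  0.056   0.0433  1.6903 -0.6981] 0.044443687147033555 [ 0.1672 -0.3906 -4.2974]
[[ 0.5973  0.6573  0.4595]
 [ 0.7062 -0.7026  0.0871]
 [ 0.3801  0.2725 -0.8839]] yawx 49.77290260031005 tilt 27.882948513066843 az 10.732413176363236
```

Request:
{"op": "step_arm", "data": {
  "targets": [0.3,0.22,-0.1,0]
}}

```text
t: 10.33
tool_pos: [1.0122, 0.1835, 0.5318]
tool_rot: [2.7, 1.156, 0.753]
contact_force: [-0.2, -0.5, -2.8]
opening: 0.0444
```

Request:
{"op": "step_arm", "data": {
  "targets": [0,0,0,0]
}}

```text
t: 10.42
tool_pos: [1.0116, 0.1834, 0.5358]
tool_rot: [2.697, 1.155, 0.76]
contact_force: [-0.0, 0.0, -2.6]
opening: 0.0443
```

```bash
python3 st.py; python3 - <<'E'
from h import *
np.set_printoptions(precision=4,suppress=True)
o=monitor.get_obs(); R=Ro.from_rotvec(o["tool_rot"]).as_matrix()
seat=np.array([.648,.1667,.209]); psi=np.radians(10.1); a=np.array([-.5*np.cos(psi),-.5*np.sin(psi),.866])
for s in (.2,.12): print(s,R.T@(seat+s*a-o["tool_pos"]))
# master dir
E1=np.array([-np.sin(psi),np.cos(psi),0]);E2=np.cross(E1,a); t=np.radians(37); m=np.cos(t)*E2+np.sin(t)*E1
print("tool x vs E2/E1",np.degrees(np.arctan2(R[:,0]@E1,R[:,0]@E2)), "master in tool", R.T@m)
E
```

```text
10.4167 [1.0116 0.1834 0.5358] [ 0.0947  0.8985  0.055   0.0456  1.6709 -0.698 ] 0.044299544489157905 [-0.0175  0.0238 -2.6419]
[[ 0.585   0.6484  0.4873]
 [ 0.704  -0.7042  0.0919]
 [ 0.4027  0.2893 -0.8684]] yawx 50.275919118705545 tilt 29.727424539796864 az 10.679123046298105
0.2 [-0.3562 -0.3199 -0.0949]
0.12 [-0.3561 -0.3193 -0.0149]
tool x vs E2/E1 36.193310688779874 master in tool [ 0.9999 -0.0141 -0.0008]
```

Request:
{"op": "step_arm", "data": {
  "targets": [-0.033,-0.023,-0.006,0,-0.066,-0.046,-0.012,0,-0.1,-0.07,-0.018,0,-0.133,-0.093,-0.024,0,-0.166,-0.116,-0.03,0,-0.2,-0.14,-0.036,0,-0.233,-0.163,-0.042,0,-0.266,-0.186,-0.05,0,-0.3,-0.21,-0.055,0,-0.333,-0.234,-0.06,0,-0.356,-0.25,-0.06,0,-0.356,-0.25,-0.06,0]
}}

```text
t: 11.42
tool_pos: [0.6099, 0.103, 0.3719]
tool_rot: [2.696, 1.155, 0.761]
contact_force: [-1.0, -0.3, -3.2]
opening: 0.0444
```

```bash
python3 st.py; python3 - <<'E'
from h import *
p=imaging.get_image("wrist"); save(p,"w4.png"); p["obs"]=monitor.get_obs(); np.save("pics/w4.npy",p,allow_pickle=True)
E
```

```text
11.4167 [0.6099 0.103  0.3719] [ 0.0067 -0.3419  1.798   0.096   1.1741 -0.8167] 0.04441351318000422 [-1.0385 -0.3251 -3.1788]
[[ 0.5845  0.648   0.4883]
 [ 0.7041 -0.7042  0.0917]
 [ 0.4033  0.2902 -0.8678]] yawx 50.30352706269426 tilt 29.79315894627539 az 10.640075680145383
```

View pics/w4.png

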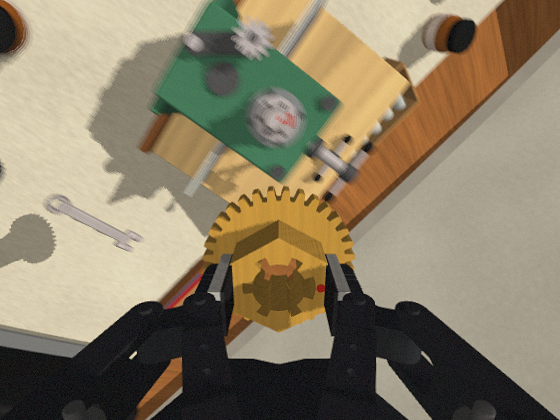

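Request:
{"op": "step_arm", "data": {
  "targets": [0,0,0,0,0,0,0,0]
}}

```text
t: 11.63
tool_pos: [0.5984, 0.1024, 0.3575]
tool_rot: [2.71, 1.161, 0.732]
contact_force: [-0.2, 0.2, -4.6]
opening: 0.0441
```

```bash
cat > hubm.py <<'E'
from h import *
from scipy.optimize import least_squares
import sys
np.set_printoptions(precision=4,suppress=True)
name=sys.argv[1]
p=imaging.get_image("wrist"); save(p,name+".png"); o=monitor.get_obs(); p["obs"]=o; np.save(f"pics/{name}.npy",p,allow_pickle=True)
R=Ro.from_rotvec(o["tool_rot"]).as_matrix()
print(o["t"],o["tool_pos"],"tilt",np.degrees(np.arccos(-R[2,2])),"az",np.degrees(np.arctan2(R[1,2],R[0,2])))
c0=proj(p,[.648,.1667,.209])[0].astype(int); print("px",c0)
x0,y0=max(0,c0[0]-90),max(0,c0[1]-90); x1,y1=c0[0]+90,min(190,c0[1]+90)
vv,uu=np.mgrid[y0:y1,x0:x1]; uv=np.c_[uu.ravel(),vv.ravel()]
c=p["color"][uv[:,1],uv[:,0]].astype(int); P=dep(p,uv)
g=(c[:,1]-c[:,0]>15)&(c[:,1]-c[:,2]>5)&(P[:,2]>.1)
G=P[g]; rng=np.random.default_rng(0);best=None
for i in range(500):
    a=G[rng.choice(len(G),3,replace=False)]; n=np.cross(a[1]-a[0],a[2]-a[0]); n/=np.linalg.norm(n)+1e-9
    k=(abs((G-a[0])@n)<.002)
    if best is None or k.sum()>best.sum(): best=k
Q=G[best]; n=np.linalg.svd(Q-Q.mean(0))[2][2]; n*=np.sign(n[2]); psi=np.arctan2(-n[1],-n[0])
print("plate n",n,best.sum(),len(G),"tilt",np.degrees(np.arccos(n[2])),"psi",np.degrees(psi))
E1=np.array([-np.sin(psi),np.cos(psi),0]);E2=np.cross(E1,n)
q0=Q.mean(0); q0=q0+np.array([0,0,1])*0
h=(P-q0)@n; ref=np.array([.648,.1667,.209]); S=np.c_[(P-ref)@E2,(P-ref)@E1]; r0=np.linalg.norm(S,axis=1)
def fitc(k,r):
    X=S[k]; hl=cv2.convexHull((X*1e5).astype(np.float32)).reshape(-1,2)/1e5
    s=least_squares(lambda z:np.linalg.norm(hl-z,axis=1)-r,X.mean(0),loss="soft_l1",f_scale=.0005); return s.x,np.abs(s.fun).mean()
sh=(h>.018)&(h<.0225)&(r0<.03); cs,e=fitc(sh,.022); print("sh",sh.sum(),cs,e,np.median(h[sh]))
nz=(h>.050)&(h<.062)&(r0<.018); print("nose",nz.sum(),fitc(nz,.0105),S[nz].mean(0),np.median(h[nz]))
hs=np.median(h[sh])
def W(cc): return ref+cc[0]*E2+cc[1]*E1+n*(hs-(ref-q0)@n)
seat=W(cs); print("SEAT",seat,"in tool",R.T@(seat-o["tool_pos"]),"axis in tool",R.T@n)
D=S-cs; r=np.linalg.norm(D,axis=1)
red=(c[:,0]-c[:,1]>50)&(c[:,0]-c[:,2]>50)&(r<.02)&(h>.022)&(h<.047)&(r>.009)
f=lambda th:(np.percentile(-np.sin(th)*D[red,0]+np.cos(th)*D[red,1],[3,97])*1e3)
from scipy.optimize import brentq
th=brentq(lambda t:f(t).sum(),0.1,1.3); print("master th",np.degrees(th),f(th),red.sum())
m=np.cos(th)*E2+np.sin(th)*E1; mt=R.T@m; print("master in tool",mt,"roll needed",np.arctan2(mt[1],mt[0]))
cr=p["color"][max(0,c0[1]-45):c0[1]+45,max(0,c0[0]-50):c0[0]+50,::-1]; cv2.imwrite(f"pics/{name}c.png",cv2.resize(cr,None,fx=6,fy=6,interpolation=cv2.INTER_CUBIC))
E
python3 hubm.py w5
```

```text
11.6833 [0.6003 0.1025 0.3601] tilt 28.733048221925795 az 10.892292347901186
px [295 136]
plate n [-0.4918 -0.0876  0.8663] 8877 9211 tilt 29.967219085222794 psi 10.102929346954554
sh 786 [-0.0018  0.0001] 0.0003272268185316626 0.02002129977643686
nose 519 (array([-0.0019,  0.0001]), np.float64(0.0006013919286183601)) [-0.0022  0.0003] 0.05735167804956968
SEAT [0.647  0.1666 0.2071] in tool [ 0.0129 -0.0573  0.162 ] axis in tool [-0.0135 -0.0181 -0.9997]
master th 35.1489065171814 [-5.1376  5.1376] 60
master in tool [ 0.9997  0.0177 -0.0138] roll needed 0.017727979914462805
```

View pics/w5c.png

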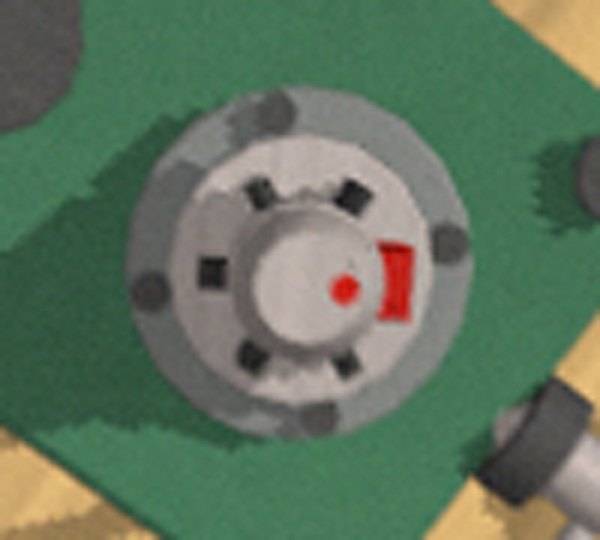

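```bash
python3 st.py; python3 - <<'E'
from h import *
np.set_printoptions(precision=4,suppress=True)
p=np.load("pics/w5.npy",allow_pickle=True).item(); o=p["obs"]; R=Ro.from_rotvec(o["tool_rot"]).as_matrix()
# camera in tool from initial calibration
w=np.load("pics/wrist0.npy",allow_pickle=True).item()
vv,uu=np.mgrid[170:345,195:365]; uv=np.c_[uu.ravel(),vv.ravel()]
n=cv2.undistortPoints(uv.astype(float).reshape(-1,1,2),K(p),D(p)).reshape(-1,2)
Pc=np.c_[n,np.ones(len(n))]*p["depth"][uv[:,1],uv[:,0]][:,None]
Rct=np.array(p["R"])@R; ct=R.T@(-np.array(p["R"]).T@p["t"]-o["tool_pos"]); print("cam now",ct)
P=Pc@Rct+ct
c=p["color"][uv[:,1],uv[:,0]].astype(int); gold=(c[:,0]-c[:,2]>50)&(c[:,0]>60)
print(np.histogram(P[gold,2],bins=np.arange(-.03,.03,.002)))
top=gold&(P[:,2]<-.013)&(P[:,2]>-.023); print("top",P[top].min(0),P[top].max(0))
dk=gold&(P[:,2]>.001)&(P[:,2]<.011); print("disc",P[dk].min(0),P[dk].max(0))
for A,nm in ((top,"top"),(dk,"disc")):
    X=np.c_[P[A],np.ones(A.sum())]; k=np.linalg.lstsq(np.c_[P[A][:,:2],np.ones(A.sum())],P[A][:,2],rcond=None)[0]; print(nm,"plane",k)
hl=cv2.convexHull((P[dk][:,:2]*1e5).astype(np.float32)).reshape(-1,2)/1e5
hl=hl[hl[:,1]<0]
from scipy.optimize import least_squares
s=least_squares(lambda z:np.linalg.norm(hl-z,axis=1)-.0425,[0,0],loss="soft_l1",f_scale=.0005); print("disc centre",s.x,np.abs(s.fun).mean(),len(hl))
red=(c[:,0]-c[:,1]>70)&(c[:,0]-c[:,2]>70)&(P[:,2]<-.01)&(P[:,2]>-.03); print("dot",P[red].mean(0))
E
```

```text
11.6833 [0.6003 0.1025 0.3601] [ 0.0063 -0.3535  1.822   0.0952  1.1804 -0.8173] 0.04420374848979273 [-0.22   -0.4507 -2.9919]
[[ 0.5915  0.6537  0.4721]
 [ 0.7049 -0.7034  0.0908]
 [ 0.3914  0.279  -0.8769]] yawx 50.002127929871335 tilt 28.733048221925795 az 10.892292347901186
cam now [-0.001  -0.0807 -0.1419]
(array([   2,    1,    0,    0,    1,   10, 3288, 1162,  379,  355,  335,
        311,  256,  279,  256,  228,  231,  248, 4187, 1119,  327,  310,
        239,  142,    4,    0,    0,    0,    0]), array([-0.03 , -0.028, -0.026, -0.024, -0.022, -0.02 , -0.018, -0.016,
       -0.014, -0.012, -0.01 , -0.008, -0.006, -0.004, -0.002,  0.   ,
        0.002,  0.004,  0.006,  0.008,  0.01 ,  0.012,  0.014,  0.016,
        0.018,  0.02 ,  0.022,  0.024,  0.026,  0.028]))
top [-0.0375 -0.0258 -0.021 ] [ 0.0271  0.0267 -0.013 ]
disc [-0.0446 -0.0419  0.001 ] [0.0407 0.0419 0.011 ]
top plane [ 0.0039  0.0012 -0.0162]
disc plane [ 0.0053 -0.0221  0.0068]
disc centre [-0.0019  0.0007] 9.468840322171546e-05 30
dot [ 0.0186  0.0007 -0.0166]
```

Request:
{"op": "step_arm", "data": {
  "targets": [0.004,-0.02,0.015,0.018,0.009,-0.04,0.03,0.018,0.014,-0.059,0.04,0.018,0.014,-0.059,0.05,0.018,0.014,-0.059,0.06,0.018,0.014,-0.059,0.06,0.018,0.014,-0.059,0.06,0.018,0.014,-0.059,0.06,0.018,0.014,-0.059,0.06,0.018]
}}

```text
t: 12.43
tool_pos: [0.5992, 0.1588, 0.298]
tool_rot: [2.72, 1.135, 0.742]
contact_force: [-0.3, -1.2, -3.0]
opening: 0.0441
```

```bash
python3 st.py; python3 - <<'E'
from h import *
p=imaging.get_image("wrist"); save(p,"w6.png"); p["obs"]=monitor.get_obs(); np.save("pics/w6.npy",p,allow_pickle=True)
p=imaging.get_image("scene"); np.save("pics/s6.npy",p,allow_pickle=True)
cv2.imwrite("pics/s6.png",cv2.resize(p["color"][120:260,250:440,::-1],None,fx=4,fy=4,interpolation=cv2.INTER_CUBIC))
E
python3 st.py
```

```text
12.4333 [0.5992 0.1588 0.298 ] [ 0.1251 -0.308   1.8883  0.0352  1.0587 -0.6748] 0.04412601447588663 [-0.2723 -1.1741 -3.0481]
[[ 0.6029  0.6417  0.474 ]
 [ 0.6915 -0.7166  0.0906]
 [ 0.3979  0.2732 -0.8758]] yawx 48.916349857135586 tilt 28.857070190752935 az 10.818881565020332
12.5333 [0.5989 0.1589 0.2977] [ 0.1254 -0.3083  1.8891  0.0352  1.0588 -0.6747] 0.04437641041294012 [-0.4549 -0.1243 -3.0013]
[[ 0.603   0.6419  0.4736]
 [ 0.6916 -0.7165  0.0906]
 [ 0.3976  0.2729 -0.876 ]] yawx 48.916489681132624 tilt 28.8306014288261 az 10.83404337569614
```

View pics/s6.png

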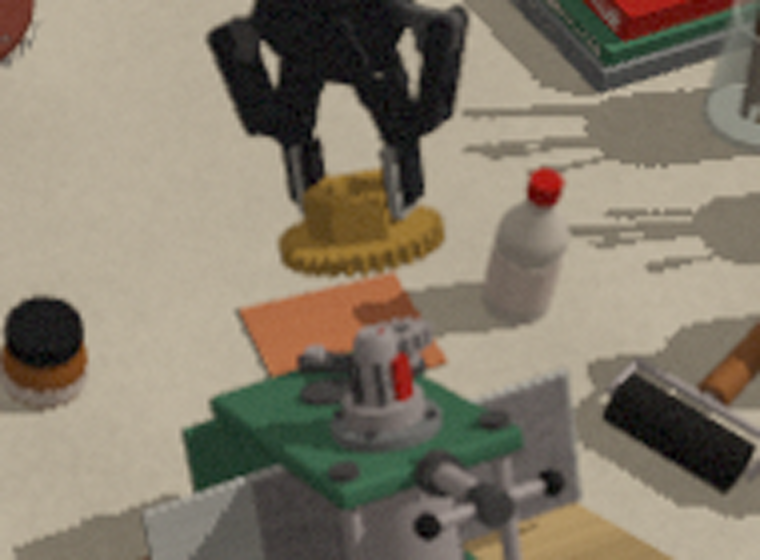

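View pics/w6.png

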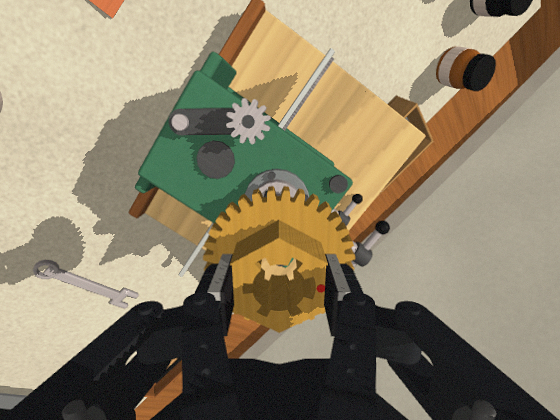

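```bash
cat > cogm.py <<'E'
from h import *
import sys
from scipy.optimize import least_squares
np.set_printoptions(precision=4,suppress=True)
p=np.load(f"pics/{sys.argv[1]}.npy",allow_pickle=True).item(); o=p["obs"]; R=Ro.from_rotvec(o["tool_rot"]).as_matrix()
vv,uu=np.mgrid[170:345,195:365]; uv=np.c_[uu.ravel(),vv.ravel()]
W=dep(p,uv); P=(W-o["tool_pos"])@R
print("cam in tool",R.T@(-np.array(p["R"]).T@p["t"]-o["tool_pos"]))
c=p["color"][uv[:,1],uv[:,0]].astype(int); gold=(c[:,0]-c[:,2]>50)&(c[:,0]>60)
dk=gold&(abs(P[:,2]-.0065)<.003)
for i in range(3):
    k=np.linalg.lstsq(np.c_[P[dk][:,:2],np.ones(dk.sum())],P[dk][:,2],rcond=None)[0]; dk=gold&(abs(P[:,2]-P[:,:2]@k[:2]-k[2])<.0012)
print("disc plane",k)
tp=gold&(P[:,2]>-.0195)&(P[:,2]<-.0145)
for i in range(3):
    kt=np.linalg.lstsq(np.c_[P[tp][:,:2],np.ones(tp.sum())],P[tp][:,2],rcond=None)[0]; tp=gold&(abs(P[:,2]-P[:,:2]@kt[:2]-kt[2])<.0012)
print("top plane",kt)
hl=cv2.convexHull((P[dk][:,:2]*1e5).astype(np.float32)).reshape(-1,2)/1e5; hl=hl[hl[:,1]<.01]
s=least_squares(lambda z:np.linalg.norm(hl-z,axis=1)-.0425,[0,0],loss="soft_l1",f_scale=.0005); print("disc centre",s.x,np.abs(s.fun).mean(),len(hl))
red=(c[:,0]-c[:,1]>70)&(c[:,0]-c[:,2]>70)&(P[:,2]<-.01)&(P[:,2]>-.03); d=P[red].mean(0); print("dot",d,"ang",np.degrees(np.arctan2(d[1]-s.x[1],d[0]-s.x[0])))
na=np.array([kt[0]+k[0],kt[1]+k[1],-2])/2; na/=np.linalg.norm(na)  # outward axis in tool
und=np.array([s.x[0],s.x[1],k[2]+k[:2]@s.x])-.010*na
seat=np.array([.6471,.1666,.2072]); psi=np.radians(10.1); a=np.array([-.5*np.cos(psi),-.5*np.sin(psi),.866])
at=R.T@a; st=R.T@(seat-o["tool_pos"]); dlt=st-und
print("cog axis",na,"hub axis",at,"underside",und,"seat",st)
along=-(dlt@at); print("underside above seat by",along,"lateral move needed",dlt+along*at,"full",dlt)
E1=np.array([-np.sin(psi),np.cos(psi),0]);E2=np.cross(E1,a); 
for th in (35.1,37): 
    t=np.radians(th); m=R.T@(np.cos(t)*E2+np.sin(t)*E1); print("roll",np.arctan2(m[1],m[0]))
E
python3 cogm.py w6
```

```text
cam in tool [ 0.0008 -0.0791 -0.143 ]
disc plane [0.0015 0.0019 0.0062]
top plane [ 0.0009 -0.0008 -0.0178]
disc centre [0.0005 0.0029] 0.00011912405860636612 37
dot [ 0.0208  0.0027 -0.0182] ang -0.5458274802771961
cog axis [ 0.0012  0.0006 -1.    ] hub axis [-0.013  -0.0166 -0.9998] underside [0.0005 0.0029 0.0162] seat [-0.0017  0.0006  0.1029]
underside above seat by 0.0866749062419283 lateral move needed [-0.0034 -0.0038  0.0001] full [-0.0022 -0.0023  0.0868]
roll -6.803780068824596e-05
roll -0.03322748811441964
```

Request:
{"op": "step_arm", "data": {
  "targets": [-0.0015,-0.0015,0.01,-0.015,-0.003,-0.0032,0.02,-0.015,-0.003,-0.0032,0.03,-0.015,-0.003,-0.0032,0.038,-0.015,-0.003,-0.0032,0.041,-0.015,-0.003,-0.0032,0.041,-0.015,-0.003,-0.0032,0.041,-0.015,-0.003,-0.0032,0.041,-0.015]
}}

```text
t: 13.2
tool_pos: [0.6147, 0.1629, 0.2603]
tool_rot: [2.708, 1.154, 0.741]
contact_force: [0.7, 0.1, -3.2]
opening: 0.0446
```

```bash
python3 - <<'E'
from h import *
p=imaging.get_image("wrist"); p["obs"]=monitor.get_obs(); save(p,"w7.png"); np.save("pics/w7.npy",p,allow_pickle=True)
p=imaging.get_image("scene"); np.save("pics/s7.npy",p,allow_pickle=True)
cv2.imwrite("pics/s7.png",np.hstack([cv2.resize(p["color"][150:260,290:390,::-1],None,fx=4,fy=4,interpolation=cv2.INTER_CUBIC),cv2.resize(np.load("pics/w7.npy",allow_pickle=True).item()["color"][180:345,190:370,::-1],(400,440))]))
E
python3 st.py; python3 cogm.py w7
```

```text
13.3 [0.6147 0.1629 0.2606] [ 0.1294 -0.2466  1.9009  0.0347  0.9838 -0.6881] 0.04416506391790208 [ 0.2368 -0.07   -3.6438]
[[ 0.5927  0.6506  0.4748]
 [ 0.7022 -0.7061  0.0909]
 [ 0.3944  0.2796 -0.8754]] yawx 49.833815667282686 tilt 28.907995651961357 az 10.834879470921846
cam in tool [ 0.0007 -0.0793 -0.1428]
disc plane [0.0028 0.0023 0.0064]
top plane [ 0.003  -0.     -0.0176]
disc centre [0.0002 0.0026] 0.00010982495436046325 29
dot [ 0.0206  0.0024 -0.0179] ang -0.47188931413679486
cog axis [ 0.0029  0.0011 -1.    ] hub axis [-0.0119 -0.0163 -0.9998] underside [0.0002 0.0026 0.0164] seat [0.0007 0.0036 0.0624]
underside above seat by 0.046002736477265015 lateral move needed [-0.      0.0003 -0.    ] full [0.0005 0.001  0.046 ]
roll 0.015113611966684709
roll -0.018045807864557416
```

View pics/s7.png

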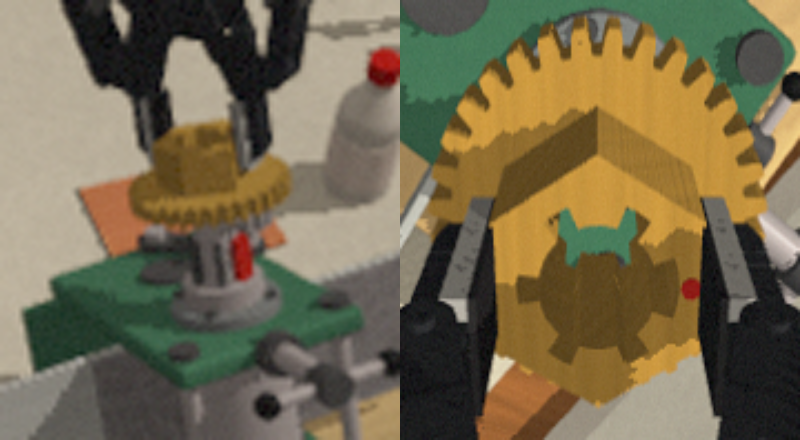

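The left view shows the cog centred just above the nose tip, and the measured lateral error is under 0.5 mm. I'll lower it slowly over the nose to just above the splines.

Request:
{"op": "step_arm", "data": {
  "targets": [0,0.0005,0.006,0,0.0002,0.0006,0.012,0,0.0002,0.0006,0.017,0,0.0002,0.0006,0.019,0,0.0002,0.0006,0.019,0]
}}

```text
t: 13.72
tool_pos: [0.6239, 0.1643, 0.2427]
tool_rot: [2.709, 1.155, 0.738]
contact_force: [0.8, 0.3, -3.4]
opening: 0.0442
```

```bash
python3 - <<'E'
from h import *
p=imaging.get_image("wrist"); p["obs"]=monitor.get_obs(); save(p,"w8.png"); np.save("pics/w8.npy",p,allow_pickle=True)
cv2.imwrite("pics/w8c.png",cv2.resize(p["color"][180:345,190:370,::-1],None,fx=4,fy=3.5,interpolation=cv2.INTER_CUBIC))
E
python3 st.py; python3 cogm.py w8
```

```text
13.7667 [0.624  0.1643 0.2433] [ 0.1298 -0.2099  1.8988  0.0352  0.9506 -0.6891] 0.04426006723769554 [ 0.4248 -0.5989 -2.7433]
[[ 0.5933  0.651   0.4736]
 [ 0.7023 -0.7061  0.0907]
 [ 0.3934  0.2788 -0.8761]] yawx 49.8108700244391 tilt 28.827931106132223 az 10.840584476425333
cam in tool [ 0.0005 -0.0794 -0.1425]
disc plane [0.0024 0.0029 0.0067]
top plane [ 0.0008  0.0001 -0.0173]
disc centre [0.0001 0.0024] 0.00010842642853147529 32
dot [ 0.0203  0.0023 -0.0175] ang -0.4107904551053677
cog axis [ 0.0016  0.0015 -1.    ] hub axis [-0.0129 -0.0171 -0.9997] underside [0.     0.0024 0.0167] seat [0.0011 0.0034 0.0427]
underside above seat by 0.026044782268196863 lateral move needed [ 0.0007  0.0005 -0.    ] full [0.001  0.0009 0.026 ]
roll 0.015053413705367669
roll -0.018105977331948783
```

View pics/w8c.png

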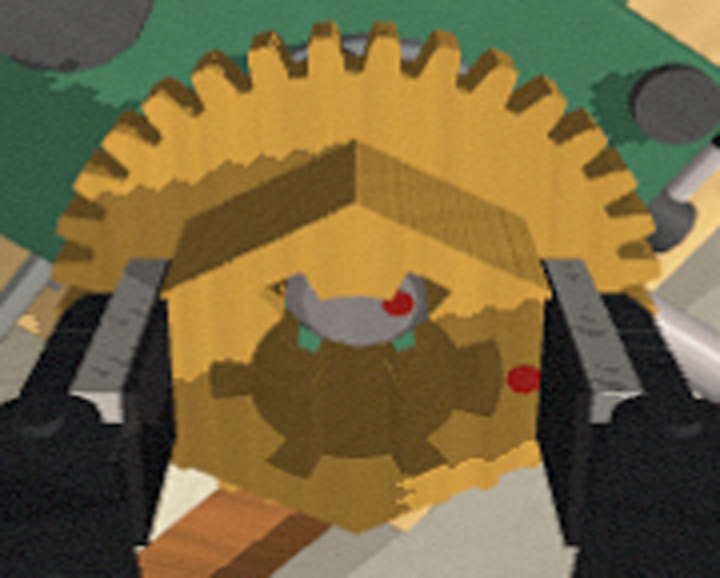

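Request:
{"op": "step_arm", "data": {
  "targets": [0.0005,0.0004,0.002,0,0.0008,0.0006,0.004,0,0.0008,0.0006,0.006,0,0.0009,0.0006,0.008,0,0.0009,0.0006,0.008,0]
}}

```text
t: 14.18
tool_pos: [0.6286, 0.1653, 0.2361]
tool_rot: [2.709, 1.155, 0.738]
contact_force: [-0.1, -0.4, -3.7]
opening: 0.0442
```

```bash
python3 st.py
```

```text
14.1833 [0.6286 0.1653 0.2361] [ 0.1304 -0.1922  1.8955  0.0352  0.9371 -0.6889] 0.04416723977509944 [-0.1313 -0.3622 -3.6889]
[[ 0.5936  0.6512  0.4728]
 [ 0.7024 -0.706   0.0906]
 [ 0.3928  0.2783 -0.8765]] yawx 49.798310837633366 tilt 28.77785777012418 az 10.847809668783626
```

It has passed the spline ends with no contact force. I'll keep going gently.

Request:
{"op": "step_arm", "data": {
  "targets": [0.0001,0.0001,0.002,0,0.0001,0.0001,0.004,0,0.0001,0.0001,0.006,0,0.0001,0.0001,0.008,0,0.0001,0.0001,0.008,0]
}}

```text
t: 14.6
tool_pos: [0.6324, 0.166, 0.2285]
tool_rot: [2.71, 1.155, 0.737]
contact_force: [-0.3, -1.0, -4.2]
opening: 0.0444
```

```bash
python3 - <<'E'
from h import *
p=imaging.get_image("wrist"); p["obs"]=monitor.get_obs(); save(p,"w9.png"); np.save("pics/w9.npy",p,allow_pickle=True)
E
python3 st.py; python3 cogm.py w9
```

```text
14.65 [0.6325 0.166  0.2287] [ 0.1308 -0.1762  1.894   0.0353  0.9232 -0.689 ] 0.04440315303837208 [-0.3545  0.4943 -2.6922]
[[ 0.5939  0.6514  0.4722]
 [ 0.7024 -0.706   0.0905]
 [ 0.3924  0.2779 -0.8768]] yawx 49.78421236774918 tilt 28.73926312092432 az 10.85281321735041
cam in tool [ 0.0006 -0.0793 -0.1428]
disc plane [0.002  0.002  0.0064]
top plane [ 0.0016  0.0005 -0.0176]
disc centre [0.0003 0.0027] 9.428559916091738e-05 30
dot [ 0.0131  0.0024 -0.0153] ang -1.196832116364193
cog axis [ 0.0018  0.0012 -1.    ] hub axis [-0.0141 -0.0181 -0.9997] underside [0.0003 0.0027 0.0164] seat [0.0007 0.0031 0.0259]
underside above seat by 0.009465611291690119 lateral move needed [ 0.0003  0.0003 -0.    ] full [0.0004 0.0005 0.0095]
roll 0.01497342796010642
roll -0.018185929328063462
```

Request:
{"op": "step_arm", "data": {
  "targets": [0.0003,0.0003,0.002,0,0.0003,0.0003,0.004,0,0.0003,0.0004,0.006,0,0.0003,0.0004,0.008,0,0.0003,0.0004,0.008,0]
}}

```text
t: 15.07
tool_pos: [0.6365, 0.1666, 0.2212]
tool_rot: [2.71, 1.155, 0.736]
contact_force: [0.1, -1.5, -3.0]
opening: 0.0445
```

Request:
{"op": "step_arm", "data": {
  "targets": [0.0001,0.0001,0.001,0,0.0001,0.0001,0.0015,0,0.0001,0.0001,0.0015,0]
}}

```text
t: 15.32
tool_pos: [0.6371, 0.1667, 0.2208]
tool_rot: [2.71, 1.155, 0.735]
contact_force: [-5.9, -1.5, 1.0]
opening: 0.0443
```

```bash
python3 - <<'E'
from h import *
p=imaging.get_image("wrist"); p["obs"]=monitor.get_obs(); save(p,"w10.png"); np.save("pics/w10.npy",p,allow_pickle=True)
E
python3 st.py; python3 cogm.py w10
```

```text
15.3667 [0.6371 0.1668 0.2208] [ 0.1312 -0.1571  1.8904  0.0354  0.9094 -0.6894] 0.04453796710963719 [-6.3946 -1.3636  1.5827]
[[ 0.5944  0.652   0.4708]
 [ 0.7027 -0.7058  0.0903]
 [ 0.3911  0.2772 -0.8776]] yawx 49.77430002454824 tilt 28.64544064450365 az 10.85334843801146
cam in tool [ 0.0007 -0.0792 -0.143 ]
disc plane [0.0025 0.0001 0.0062]
top plane [ 0.0014 -0.0015 -0.0178]
disc centre [0.0003 0.0027] 0.00010042578210034102 30
dot [ 0.0127  0.0022 -0.0201] ang -2.3376961372171463
cog axis [ 0.0019 -0.0007 -1.    ] hub axis [-0.0155 -0.019  -0.9997] underside [0.0003 0.0027 0.0162] seat [0.0005 0.0029 0.0166]
underside above seat by 0.0004439592448345223 lateral move needed [ 0.0002  0.0002 -0.    ] full [0.0002 0.0002 0.0004]
roll 0.015214384797473437
roll -0.017945038954922783
```

The underside has met the shoulder: it measures 0.4 mm above the seat, with about 7 N of contact. I'll release it.

Request:
{"op": "step_arm", "data": {
  "targets": [0,0,0,0,0,0,0,0,0,0,0,0],
  "grip": 0.065
}}

```text
t: 15.62
tool_pos: [0.638, 0.1668, 0.2223]
tool_rot: [2.709, 1.155, 0.739]
contact_force: [-0.4, -0.2, 0.4]
opening: 0.0648
```

```bash
python3 - <<'E'
from h import *
p=imaging.get_image("wrist"); p["obs"]=monitor.get_obs(); save(p,"w11.png"); np.save("pics/w11.npy",p,allow_pickle=True)
E
python3 st.py; python3 cogm.py w11
```

```text
15.6667 [0.6378 0.1668 0.222 ] [ 0.1311 -0.1576  1.8892  0.0354  0.9086 -0.6894] 0.06510009945562222 [ 0.0128  0.2767 -0.1409]
[[ 0.5935  0.6513  0.4729]
 [ 0.7025 -0.7059  0.0906]
 [ 0.3928  0.2785 -0.8764]] yawx 49.80989864946659 tilt 28.783954576398276 az 10.840194148495375
cam in tool [ 0.0009 -0.0791 -0.1431]
disc plane [-0.0136 -0.014   0.0073]
top plane [-0.015  -0.0156 -0.0167]
disc centre [-0.0013  0.0014] 8.501376193636054e-05 33
dot [ 0.0115  0.0011 -0.0192] ang -1.4631868972249815
cog axis [-0.0143 -0.0148 -0.9998] hub axis [-0.0136 -0.0175 -0.9997] underside [-0.0012  0.0016  0.0173] seat [-0.0005  0.0021  0.0174]
underside above seat by 4.366396403252227e-05 lateral move needed [ 0.0007  0.0005 -0.    ] full [0.0007 0.0005 0.    ]
roll 0.015230949556408573
roll -0.01792846254447475
```

View pics/w11.png

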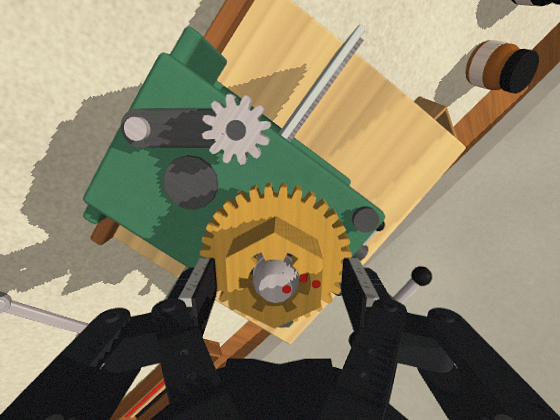

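Once released, the cog settled flush: its axis is parallel to the hub and it sits about 0.0 mm from the shoulder. I'll back the gripper straight out.

Request:
{"op": "step_arm", "data": {
  "targets": [-0.001,0,0,0,-0.001,0,0,0,-0.001,0,-0.01,0,-0.002,0,-0.025,0,-0.002,-0.001,-0.045,0,-0.002,-0.001,-0.07,0,-0.002,-0.001,-0.1,0,-0.002,-0.001,-0.13,0,-0.002,-0.001,-0.15,0,-0.002,-0.001,-0.15,0,-0.002,-0.001,-0.15,0],
  "grip": 0.08
}}

```text
t: 16.58
tool_pos: [0.5652, 0.1526, 0.355]
tool_rot: [2.707, 1.154, 0.744]
contact_force: [0.3, 0.4, -0.2]
opening: 0.0804
```

```bash
python3 - <<'E'
from h import *
np.set_printoptions(precision=4,suppress=True)
p=imaging.get_image("wrist"); s=imaging.get_image("scene"); np.save("pics/w12.npy",p,allow_pickle=True)
a=cv2.resize(p["color"][:,:,::-1],(400,300)); c0=proj(p,[.638,.165,.223])[0].astype(int); print(c0)
b=cv2.resize(p["color"][max(0,c0[1]-60):c0[1]+60,max(0,c0[0]-80):c0[0]+80,::-1],(400,300),interpolation=cv2.INTER_CUBIC)
d=cv2.resize(s["color"][160:265,280:420,::-1],(400,300),interpolation=cv2.INTER_CUBIC); e=cv2.resize(s["color"][:,:,::-1],(400,300))
cv2.imwrite("pics/f.png",np.vstack([np.hstack([a,b]),np.hstack([d,e])]))
# cog height
vv,uu=np.mgrid[max(0,c0[1]-90):c0[1]+90,c0[0]-100:c0[0]+100]; uv=np.c_[uu.ravel(),vv.ravel()]
c=p["color"][uv[:,1],uv[:,0]].astype(int); P=dep(p,uv)
g=(c[:,0]-c[:,2]>50)&(c[:,0]>60)&(np.linalg.norm(P-[.638,.165,.223],axis=1)<.06)
n=np.array([-.4918,-.0876,.8663]); h=(P[g]-np.array([.6471,.1666,.2072]))@n
H,ed=np.histogram(h,np.arange(-.01,.045,.001)); print([(round(x*1e3),k) for x,k in zip(ed,H) if k>60])
print("disc med",np.median(h[abs(h-.010)<.003]),"top med",np.median(h[abs(h-.034)<.003]))
o=monitor.get_obs(); print(o["t"],o["tool_pos"],o["contact_force"])
E
```

```text
[277 193]
[(8, np.int64(115)), (9, np.int64(855)), (10, np.int64(1125)), (11, np.int64(283)), (32, np.int64(65)), (33, np.int64(424)), (34, np.int64(579)), (35, np.int64(125))]
disc med 0.010164081763552164 top med 0.03414129831848155
16.6833 [0.5647 0.1525 0.3509] [ 0.1163 -1.1279 -0.6378]
```

View pics/f.png

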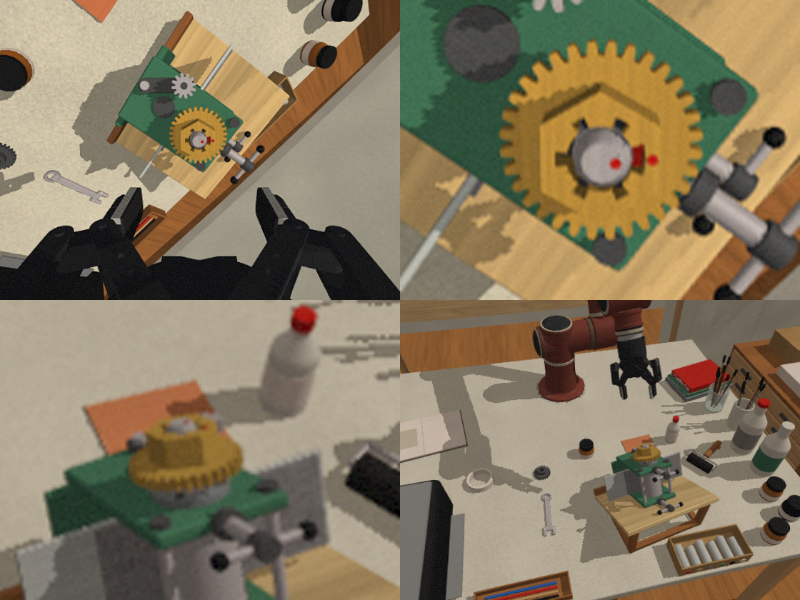

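The final views show the cog on the hub with its red dot in line with the red master spline. The disc top is 10.2 mm above the shoulder and the boss top 34.1 mm, so it is fully home. The bystanders look untouched and the gripper is clear.

```bash
python3 -c "
from station import ticket; print(ticket.finish_job())"
```

```text
the job is handed in; nothing more can be done
None
```

The cog is on the hub, fully home against the shoulder with the hexagon outward, released, and the gripper is well clear. The job was handed in at about 16.7 s of the 38 s allowed.

**How it was done:** I gripped the cog by its hexagon flats. The moves cannot tilt the tool directly, so I pushed it past its reach limit in small steps until it leaned about 30°, matching the hub. I lined the wide groove up with the red master spline and slid the cog down along the axis; no contact showed until the shoulder, and the push there was about 7 N. After release it settled square on the hub.

**Last checks:**
- **Seating:** the disc top measured 10.2 mm above the shoulder (10 mm expected) and the boss top 34.1 mm (34 mm expected).
- **Alignment:** the red dot on the cog is in line with the red master spline.
- **Other things:** the bystanders look unmoved in the final picture; I did not re-measure their positions.

**Did not agree or uncertain:**
- **Joint 3 limit:** joint 3 read about 0.055 rad while the arm was stretched, just under the printed lower limit of 0.06. It held steady there, so the true limit may be rounded, but it could count as passing the range.
- **Tool tilt:** the tool was about 1.2° off the hub axis during insertion, which the clearance took up.
- **Seat height:** I measured the seat at 0.207 m, against the stated 0.21 m.

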